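# Clear the work board, slide it out to its line and hold it there

### The arm

A 6-joint arm with a two-finger parallel gripper is mounted at the origin on the work surface. World frame = base frame: x ahead of the robot, y to its left, z up, the work surface at z = 0. Lengths are in m, angles in rad, forces in N, time in s.
With the tool pointing down it reaches from about 0.275 to 0.775 m from the base axis. Payload 14.6 kg.
Tool frame: the origin (TCP) lies at the very end of the fingers, on their centre line; the grasp point (between the pads) lies 19 mm behind it (manip.grasp_offset is the distance from the TCP to the grasp point, in m); z points along the fingers, y is the line along which they close (so a half turn about z gives the same grasp; the last joint's range is limited). The gripper opens to 85 mm and grips with 20 to 120 N. Pads are 22 mm wide; open, the fingers measure 114 mm over their backs; the gripper's body (76 mm by 85 mm) begins 54 mm behind the grasp point. The pads swing forward as they close: fully open they stand 13 mm farther back than shut.
Start: joints at [-1.421, 0.263, -0.048, 1.259, 0, 1.415], TCP at [0.158, -0.501, 0.231] pointing down, gripper open.
Joint ranges: [-2.65, 2.65], [-0.89, 1.7], [-1.18, 1.37], [-2.13, 2.11], [-1.35, 1.29], [-3.14, 3.14]. Speed limits (rad/s): [1.89, 1.89, 2.57, 2.79, 3.14, 3.14].

### API

Orientations are given as [roll, pitch, yaw] about the fixed x, y, z axes, in that order (R = Rz(yaw) Ry(pitch) Rx(roll)).
In Python, from cell import readout, read_camera, get_calibration, manip, models gives the robot as it stands.
- The arm moves only by the tool carry_out, never from a script. Its argument "deltas" is a list of rows, each a list of 7 numbers: the shift along the world's x, y, z each as a share of 0.3 m, from -1 to 1, then the turn, a rotation vector about the world's x, y, z each as a share of 60 degrees, from -1 to 1, then the gripper command: -1 is fully open, 1 is shut, values between are in proportion. A call has 1 to 10 rows; each row is the pose to reach, as a shift and turn from the pose commanded when the call began; what a row does not reach only later rows make up. A row lasts 1/8 s, in which the tool goes at most 62.5 mm and 10.7 degrees, less where a joint would pass 70% of its speed; a pose out of reach is approached as far as the arm can. A call with a number of a shift or a turn outside -1 to 1 is refused whole. A call with a gripper value outside its range is refused whole. The fingers move at their own pace and stop on an object; the grip force is fixed at half the most. Time passes only in rows, so rows that repeat a pose let the fingers close. It gives the time, the measured TCP pose, the force, the opening and the grip force at its end, in the units of the state.
- readout.observe(): the state, without advancing time (a new reading comes with each control period).
- read_camera(name): name is "scene" or "top" or "wrist"; returns the picture (420x560x3 uint8, blue, green, red); there is no depth.
- get_calibration(name): a dict with "fx", "fy", "cx", "cy" (pixels), "position" and "rotation" of the camera in the world; the wrist camera has in their place "T_tool_cam" (4x4, takes a point from camera to tool coordinates, whose origin is the TCP and whose axes are the flange's). Camera axes: x right, y down, z forward; pixel columns grow to the right and rows downward; lengths in m; the calibration is good to about 2 mm. The wrist camera is an equidistant fisheye: a pixel r from the principal point sees the ray r / f radians off the axis. A picture is of the moment at which its call begins: read the wrist's pose just before it. get_calibration takes no time and is no camera call.
- manip.hand_in(): hands the job in; it is judged then, once.
Trained networks look in the newest picture that a camera, given by its name, has taken for a name from the list of things; names that differ only in an ending like _2 or _b are one class to them, and where a whole thing is asked for, a point or a joint stands for the part that bears it (a point fixed in the world has none). Each returns a list of dicts, best first, with "conf" (0 to 1); they miss things now and then, are a little off and sometimes report something else, mostly with a low value. They report only what shows in the picture. A call takes as long as a camera call. They do not tell look-alikes from the thing itself.
- models.look_for(camera, name): "location" ([row, column] in pixels, amid what is visible of it).
- models.place_of(camera, name): "location" ([row, column] in pixels: a listed point, or the origin of a listed thing).
The state is a dict: "t": time; "joints": joint angles; "dq": joint speeds; "effort": joint torques, N m; "position": TCP position; "eef_rot": TCP orientation; "contact_force": force on the tool from outside, world axes, zero at the start; "wrist_torque": the same for the moment, N m; "finger_gap": opening from 0.0 (shut) to 1.0 (fully open); "grasp_force": force on a finger pad.
Only numpy, scipy, OpenCV 4.12 (cv2) and the standard library are available. Lean on these libraries where they do the work, as an engineer would, in place of code of your own. Each camera call takes 0.05 s, during which the arm holds its last target. There are 200 camera calls.

### The job

Lift the steel brush pot by its hoop handle off the work board and stand it upright on the round cork coaster beside the riser, and let go of it. Then slide the board straight out over the riser's front edge, without lifting it, until the dark line across the board lies right above that edge. The board is nose-heavy and would tip off there by itself, so finish while still holding it flat on the riser with its line at the edge, and leave the other things on the desk where they are.

Things in the scene. Friction and masses are not known exactly. Their poses are not given: they have to be found in the camera images.
- riser: Fixed low desk riser of dull grey laminate: flat deck 240 (x) by 170 (y) mm, 18 mm thick, its top 90 mm above the desk, on two side panels. Origin on the desk under the deck's centre, z up. Its -x side is the front (roughly towards the robot).
- riser_edge (a point): Middle of the riser's front edge: at x = -120 mm, y = 0, z = 90 mm (deck top) in the riser's frame; same axes as the riser. The edge runs along its y axis.
- board: Loose plywood work board on the riser's deck, 260 (x) by 120 (y) by 12 mm, 0.3 to 0.5 kg. Origin at the centre of its underside, z up. Its -x end is the nose, at the start 30 to 75 mm out over the front edge; x axis within 0.06 rad of the riser's. An aluminium plate (90 by 108 mm, 0.5 mm proud) in the nose end brings its centre of mass to the nose side of the origin. A cleat stands on its tail.
- board_mark (a point): Middle of the dark line, 3 mm wide, that runs straight across the board along its y axis at x = 25 mm in the board's frame, 155 mm from the nose; this point is on the underside (z = 0) beneath the line, with the board's axes. The line is drawn on the top face, 12 mm higher.
- board_cleat (a point): Middle of the top face of the cleat, a straight wooden bar standing up across the tail of the board: 18 mm thick (board's x), 120 mm long (board's y), its top 30 mm above the board's top face. This point is at x = 115 mm, y = 0, z = 42 mm in the board's frame; same axes. The board goes on 6 mm behind the cleat.
- pot: Closed round steel brush pot standing upright on the board between the plate and the cleat, body 70 mm in diameter (lid rim 74 mm), 80 mm high, about 0.3 kg. A rigid hoop handle of 10 mm round bar arches over the lid to 127 mm above the foot. Origin at the centre of its foot, z up.
- pot_grip (a point): Middle of the straight top bar of the pot's hoop handle, on the bar's centre line, 122 mm above the foot, straight above the pot's origin. The bar runs 44 mm level along the pot's y axis; 37 mm of free space lie between it and the lid.
- coaster: Fixed flat cork disc on the desk on one side of the riser, left or right, 124 mm in diameter, 4 mm thick. Origin at the centre of its underside, on the desk.
- dispenser: Bystander: loose grey masking-tape dispenser, about 88 by 66 by 35 mm, lying on the desk on the other side of the riser. Origin on the desk, in the middle of its round end. Leave it where it is.
- taperoll: Bystander: yellow roll of tape lying flat, 60 mm in diameter, 30 mm high, on the desk beside the riser, farther from the robot than the coaster. Origin at the centre of its underside. Leave it where it is.
- swabjar: Bystander: loose jar with a white cap and paper label, 60 mm in diameter, 95 mm high, on the desk beside the riser, on the other side from the tape roll. Origin at the centre of its underside. Leave it where it is.
Things that resemble listed ones, but are neither listed nor needed, are in the scene too. What is shaped like the pot but orange or yellow is not meant.

How it is judged:
On the way, in this order (a step that is already met when the one before it is completed fails the run):
1. the pot stands upright on the coaster, let go (horizontal distance between pot and coaster below 0.03 m and height (world z) of pot below 0.009 m and angle between pot's own z axis and vertical below 0.1 rad and contact force between the fingers and pot below 0.05 N and linear speed of pot below 0.03 m/s), for 0.2 s.
2. the board is slid out to its line and held there (x of board_mark in the frame of riser_edge between -0.006 and 0.006 m and contact force between the fingers and board above 0.3 N), for 0.2 s.
At the end, for the whole second after the job is handed in: Board line within 6 mm of the riser's front edge, within 30 mm of its middle sideways, square within 0.1 rad, level within 0.05 rad, on the deck (4 mm), still, held by the fingers (over 0.3 N); pot upright on the coaster (centres within 30 mm), untouched (all of step 2 and y of board_mark in the frame of riser_edge between -0.03 and 0.03 m and z of board_mark in the frame of riser_edge below 0.004 m and angle between the x axis of board and the x axis of riser, either way round below 0.1 rad and angle between board's own z axis and vertical below 0.05 rad and linear speed of board below 0.02 m/s and contact force between pot and board below 0.05 N and horizontal distance between pot and coaster below 0.03 m and height (world z) of pot below 0.009 m and angle between pot's own z axis and vertical below 0.1 rad and contact force between the arm and pot below 0.05 N); the arm keeps its last pose, push and grip.
It fails at once if the board is lifted off the riser (z of board_mark in the frame of riser_edge above 0.015 m).
It fails at once if the board tips (angle between board's own z axis and vertical above 0.15 rad).
It fails at once if the pot falls over (angle between pot's own z axis and vertical above 0.6 rad).
It fails at once if the tape dispenser, tape roll or swab jar is disturbed (distance of any of dispenser, taperoll, swabjar from where it was at the start of the episode above 0.03 m).
It also fails if it takes over 58 s, if anything falls off the work surface, if the arm or the gripper's body presses on something with over 40 N, if the wrist force passes 120 N, or if a joint passes its speed limit or range.

## Working session

There is one attempt and no reset: what is moved stays moved. The work goes in short steps, Python scripts to look and compute and a tool call to move; the robot and the scene stay as the last step left them, time stands still between calls to the robot, and variables do not carry over. Pictures are saved under pics/ and viewed, at most 10 in all, crops included, and the job is handed in when it is done.

Besides the shell and the picture viewer there is one more tool, called after "Request:" as name(argument=value, ...), one argument or row to a line, values as JSON. carry_out: Moves the arm, as the interface text tells. Shift numbers are shares of 0.3 m and turn numbers shares of 60 degrees, none past 1 either way. Its arguments: {"type":"object","properties":{"deltas":{"type":"array","items":{"type":"array","items":{"type":"number","minimum":-1,"maximum":1}}}},"required":["deltas"]}

```bash
mkdir -p pics; cat > h.py <<'E'
import numpy as np, cv2
from cell import readout, read_camera, get_calibration, manip, models
def ray(cam,rc):
    c=get_calibration(cam); d=np.array([(rc[1]-c['cx'])/c['fx'],(rc[0]-c['cy'])/c['fy'],1.])
    return np.array(c['position']),np.array(c['rotation'])@d
def at_z(cam,rc,z):
    p,d=ray(cam,rc); return p+d*(z-p[2])/d[2]
def proj(cam,P):
    c=get_calibration(cam); q=np.array(c['rotation']).T@(np.array(P)-c['position']); return [c['fy']*q[1]/q[2]+c['cy'],c['fx']*q[0]/q[2]+c['cx']]
E
python3 - <<'E'
from h import *
a=read_camera('scene');b=read_camera('top')
cv2.imwrite('pics/scene.png',a);cv2.imwrite('pics/top.png',b)
for n in ['scene','top']:
    c=get_calibration(n);print(n,np.round(c['position'],3))
Z=dict(riser=0,riser_edge=.09,board=.09,board_mark=.09,board_cleat=.132,pot=.102,pot_grip=.224,coaster=0,dispenser=0,taperoll=0,swabjar=0)
for n,z in Z.items():
    for cam in ['top','scene']:
        for o in models.place_of(cam,n)[:3]:
            print(n,cam,round(o['conf'],2),np.round(o['location']),np.round(at_z(cam,o['location'],z),3)[:2])
print(manip.grasp_offset, readout.observe())
E
```

```text
scene [ 1.228 -0.63   0.774]
top [ 5.490e-01 -1.000e-03  1.112e+00]Traceback (most recent call last):
  File "<stdin>", line 10, in <module>
  File "h.py", line 7, in at_z
    p,d=ray(cam,rc); return p+d*(z-p[2])/d[2]
                                         ~^^^
IndexError: invalid index to scalar variable.
```

View pics/top.png

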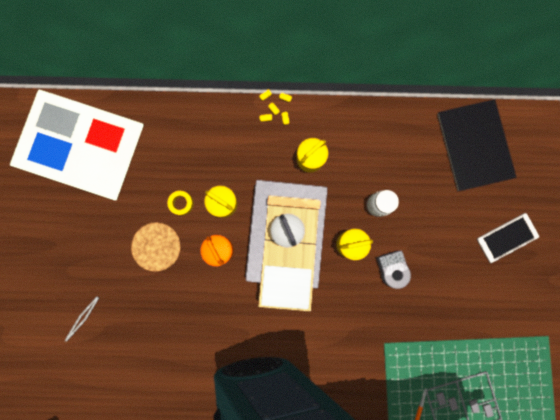

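View pics/scene.png

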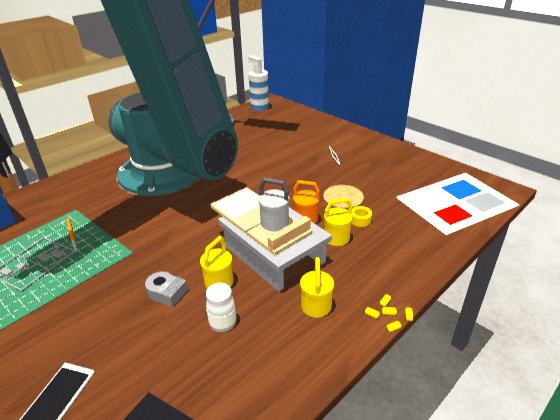

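The wanted pot is the grey steel one on the board, top image (231,288). Its look-alikes are orange (251,216) and yellow (201,220), (155,312), (244,354). The coaster is at (247,156), the tape roll at (203,179), the swab jar at (203,382) and the dispenser at (270,396). The calibration rotation isn't a matrix, so I'll fix the helper.

```bash
python3 - <<'E'
s=open('h.py').read()
s=s.replace("from cell","from scipy.spatial.transform import Rotation as Ro\nfrom cell",1).replace("np.array(c['rotation'])","Rm(c['rotation'])").replace("def ray","def Rm(r):\n    r=np.array(r,float); return r if r.shape==(3,3) else Ro.from_euler('xyz',r).as_matrix()\ndef ray",1)
open('h.py','w').write(s)
E
python3 - <<'E'
from h import *
print(get_calibration('top'))
a=read_camera('scene');b=read_camera('top')
Z=dict(riser=0,riser_edge=.09,board=.09,board_mark=.09,board_cleat=.132,pot=.102,pot_grip=.224,coaster=0,dispenser=0,taperoll=0,swabjar=0)
for n,z in Z.items():
    for cam in ['top','scene']:
        for o in models.place_of(cam,n)[:5]:
            print(n,cam,round(o['conf'],2),np.round(o['location']),np.round(at_z(cam,o['location'],z),3)[:2])
print(manip.grasp_offset, readout.observe())
cv2.imwrite('pics/crop.png',cv2.resize(b[170:320,230:340],None,fx=5,fy=4*1.0,interpolation=cv2.INTER_CUBIC)) if 0 else cv2.imwrite('pics/crop.png',cv2.resize(b[170:320,140:340],None,fx=4,fy=4,interpolation=cv2.INTER_CUBIC))
E
```

```text
{'fx': 431.70638043882377, 'fy': 431.70638043882377, 'cx': 279.18501407066543, 'cy': 214.17275042408792, 'position': array([ 5.49096809e-01, -6.12407131e-04,  1.11183974e+00]), 'rotation': array([-3.07242562, -0.00959842, -1.55065873])}
riser scene 0.72 [253. 274.] [ 0.575 -0.023]
riser_edge top 0.35 [201. 293.] [ 0.653 -0.042]
riser_edge scene 0.36 [226. 291.] [0.608 0.004]
board top 0.67 [252. 291.] [ 0.53  -0.038]
board scene 0.79 [218. 259.] [ 0.527 -0.028]
board_mark top 0.63 [245. 292.] [ 0.548 -0.04 ]
board_mark scene 0.9 [224. 265.] [ 0.555 -0.034]
board_mark scene 0.65 [177. 274.] [0.411 0.139]
board_mark scene 0.63 [221. 258.] [ 0.534 -0.036]
board_cleat top 0.6 [203. 295.] [ 0.644 -0.043]
board_cleat scene 0.61 [228. 289.] [ 0.648 -0.041]
pot top 0.69 [157. 312.] [ 0.756 -0.084]
pot top 0.59 [249. 218.] [0.535 0.133]
pot top 0.59 [210. 222.] [0.626 0.124]
pot top 0.57 [231. 288.] [ 0.579 -0.031]
pot scene 0.94 [283. 218.] [ 0.645 -0.252]
pot scene 0.94 [220. 303.] [0.625 0.033]
pot scene 0.84 [220. 272.] [ 0.567 -0.019]
pot scene 0.81 [307. 316.] [ 0.837 -0.16 ]
pot scene 
[... 956 characters left out ...]
: 1.4, 'joints': array([-1.42128338e+00,  2.63065626e-01, -4.83078171e-02,  1.25941428e+00,
        6.31604526e-06,  1.41547439e+00]), 'dq': array([-2.33626824e-04,  5.94775389e-04,  1.09886284e-04,  1.55456607e-03,
       -1.87286925e-03, -5.33920229e-05]), 'effort': array([-3.31384130e-03, -6.37423253e+01,  3.84774184e+01,  1.09633111e-03,
       -1.66196264e-04,  7.28367945e-05]), 'position': array([ 0.15755567, -0.50079131,  0.23129324]), 'eef_rot': array([ 3.14158318e+00, -4.90958587e-06,  3.04834878e-01]), 'contact_force': array([-0.82602076, -0.39680746, -0.08377475]), 'wrist_torque': array([ 0.02518695,  0.00083209, -0.02184328]), 'grasp_force': 0.0, 'finger_gap': 0.9939705746116426}
```

View pics/crop.png

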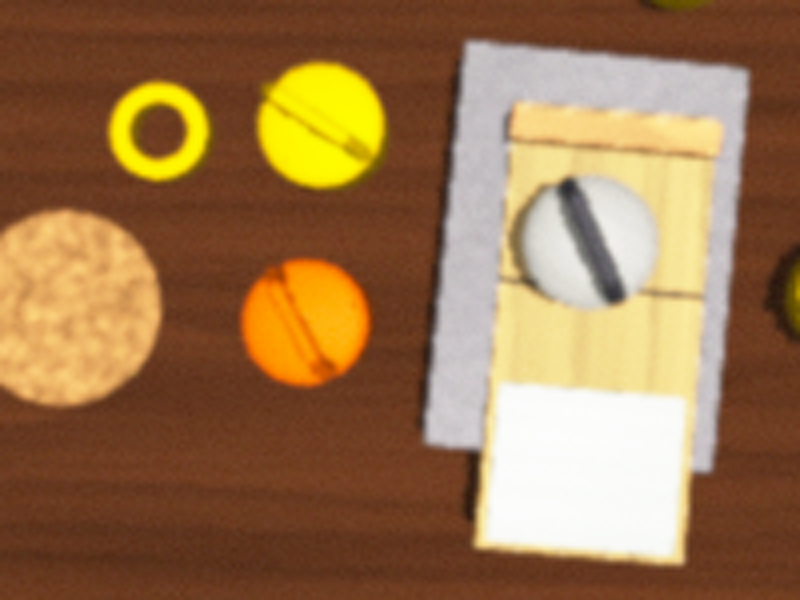

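The close crop confirms the grey steel pot on the board, with its bar running from crop (185,568) to (297,616). The board's dark line runs (281,500) to (296,704), and the riser's front corners are at (444,425) and (471,712).

```bash
python3 - <<'E'
from h import *
f=lambda r,c,z: at_z('top',[170+(r+.5)/4-.5,140+(c+.5)/4-.5],z)[:2]
def pr(n,a,b):
    d=b-a;print(n,np.round(a,4),np.round(b,4),'mid',np.round((a+b)/2,4),'len',np.round(np.hypot(*d),4),'ang',np.round(np.arctan2(d[1],d[0]),3))
pr('bar',f(297,616,.225),f(185,568,.225))
pr('line',f(296,704,.102),f(281,500,.102))
pr('front',f(471,712,.09),f(444,425,.09))
pr('back',f(70,748,.09),f(40,465,.09))
pr('nose',f(564,685,.102),f(547,475,.102))
pr('cleat top',f(120,722,.132),f(103,513,.132))
print('coaster',f(307,62,.004))
for n,rc in dict(orange=(322,305),yellow=(125,321)).items(): print(n,f(*rc,.08))
E
```

```text
bar [ 0.5503 -0.0387] [ 0.6073 -0.013 ] mid [ 0.5788 -0.0258] len 0.0625 ang 0.424
line [ 0.5521 -0.0954] [0.5584 0.0239] mid [ 0.5552 -0.0358] len 0.1194 ang 1.518
front [ 0.4498 -0.1027] [0.4622 0.066 ] mid [ 0.456  -0.0183] len 0.1691 ang 1.497
back [ 0.6871 -0.1208] [0.7015 0.0482] mid [ 0.6943 -0.0363] len 0.1697 ang 1.486
nose [ 0.3974 -0.0866] [0.4048 0.0349] mid [ 0.4011 -0.0259] len 0.1217 ang 1.51
cleat top [ 0.6524 -0.1014] [0.6596 0.018 ] mid [ 0.656  -0.0417] len 0.1196 ang 1.51
coaster [0.53709361 0.30521604]
orange [0.531921 0.139781]
yellow [0.64976689 0.13376537]
```

Request:
carry_out(
  deltas=[
    [0, 0, 0.3, 0, 0, 0, -1],
    [0.8, 0.9, 0.3, 0, 0, 0.114, -1],
    [0.8, 0.9, 0.3, 0, 0, 0.114, -1],
    [0.8, 0.9, 0.3, 0, 0, 0.114, -1],
    [0.8, 0.9, 0.3, 0, 0, 0.114, -1],
    [0.8, 0.9, 0.3, 0, 0, 0.114, -1],
    [0.8, 0.9, 0.3, 0, 0, 0.114, -1],
    [0.8, 0.9, 0.3, 0, 0, 0.114, -1],
    [0.8, 0.9, 0.3, 0, 0, 0.114, -1],
  ],
)

```text
t: 2.52
position: [0.3974, -0.2309, 0.3212]
eef_rot: [3.142, 0.0, 0.425]
contact_force: [0.5, -1.2, 0.5]
finger_gap: 1.001
grasp_force: 0.0
```

Request:
carry_out(
  deltas=[
    [0.605, 0.683, -0.04, 0, 0, 0, -1],
    [0.605, 0.683, -0.04, 0, 0, 0, -1],
    [0.605, 0.683, -0.04, 0, 0, 0, -1],
    [0.605, 0.683, -0.04, 0, 0, 0, -1],
    [0.605, 0.683, -0.04, 0, 0, 0, -1],
    [0.605, 0.683, -0.04, 0, 0, 0, -1],
    [0.605, 0.683, -0.04, 0, 0, 0, -1],
  ],
)

```text
t: 3.4
position: [0.5785, -0.0274, 0.3093]
eef_rot: [3.142, 0.0, 0.423]
contact_force: [-0.2, -0.5, 0.2]
finger_gap: 0.995
grasp_force: 0.0
```

```bash
cat >> h.py <<'E'
def wrist():
    s=readout.observe(); im=read_camera('wrist'); c=get_calibration('wrist')
    T=np.eye(4);T[:3,:3]=Ro.from_euler('xyz',s['eef_rot']).as_matrix();T[:3,3]=s['position']
    return im,c,T@np.array(c['T_tool_cam'])
def wz(c,T,rc,z):
    u=np.array([rc[1]-c['cx'],rc[0]-c['cy']])/c['fx'];th=np.hypot(*u)
    d=np.r_[np.sin(th)*u/(th+1e-12),np.cos(th)];d=T[:3,:3]@d
    return T[:3,3]+d*(z-T[2,3])/d[2]
E
python3 - <<'E'
from h import *
im,c,T=wrist();cv2.imwrite('pics/w1.png',im)
import pickle;pickle.dump((im,c,T),open('w1.pkl','wb'))
print(readout.observe()['position'])
for n,z in dict(pot_grip=.224,board_cleat=.132,board_mark=.09,riser_edge=.09).items():
    for o in models.place_of('wrist',n)[:3]: print(n,round(o['conf'],2),np.round(o['location']),np.round(wz(c,T,o['location'],z),4))
E
```

```text
[ 0.57845988 -0.02743817  0.30949724]
pot_grip 0.97 [211. 282.] [ 0.5842 -0.0261  0.224 ]
pot_grip 0.95 [164. 126.] [0.5701 0.0966 0.224 ]
pot_grip 0.68 [263. 400.] [ 0.5835 -0.131   0.224 ]
board_cleat 0.8 [137. 322.] [ 0.6461 -0.042   0.132 ]
```

View pics/w1.png

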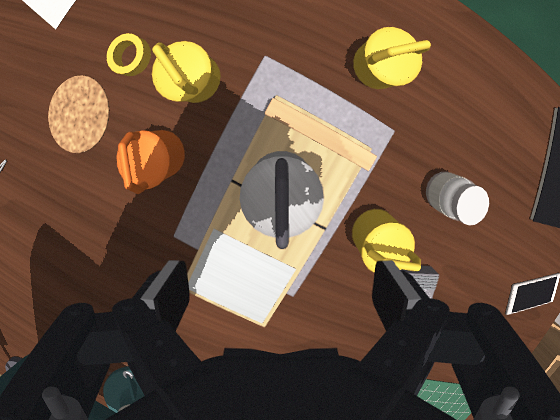

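The wrist view shows the steel handle vertical and centred between the fingers at (203,282), so the alignment is right. Next I descend and grip.

Request:
carry_out(
  deltas=[
    [0.01, 0.004, -0.15, 0, 0, 0, -1],
    [0.01, 0.004, -0.3, 0, 0, 0, -1],
    [0.01, 0.004, -0.348, 0, 0, 0, -1],
    [0.01, 0.004, -0.348, 0, 0, 0, 1],
    [0.01, 0.004, -0.348, 0, 0, 0, 1],
    [0.01, 0.004, -0.348, 0, 0, 0, 1],
    [0.01, 0.004, -0.348, 0, 0, 0, 1],
    [0.01, 0.004, -0.348, 0, 0, 0, 1],
    [0.01, 0.004, -0.348, 0, 0, 0, 1],
    [0.01, 0.004, -0.348, 0, 0, 0, 1],
  ],
)

```text
t: 4.9
position: [0.5825, -0.025, 0.2055]
eef_rot: [3.14, -0.001, 0.424]
contact_force: [-0.4, -2.3, 5.4]
finger_gap: 0.093
grasp_force: 58.6
```

Request:
carry_out(
  deltas=[
    [0, 0, 0.05, 0, 0, 0, 1],
    [0, 0, 0.2, 0, 0, 0, 1],
    [0, 0, 0.3, 0, 0, 0, 1],
    [0, 0, 0.3, 0, 0, 0, 1],
  ],
)

```text
t: 5.4
position: [0.5827, -0.0248, 0.2963]
eef_rot: [3.14, -0.002, 0.424]
contact_force: [0.2, 0.1, -3.9]
finger_gap: 0.092
grasp_force: 58.8
```

Request:
carry_out(
  deltas=[
    [-0.01, 0.1, 0, 0, 0, 0.08, 1],
    [-0.03, 0.25, 0, 0, 0, 0.2, 1],
    [-0.06, 0.4, 0, 0, 0, 0.35, 1],
    [-0.08, 0.55, 0, 0, 0, 0.5, 1],
    [-0.1, 0.7, 0, 0, 0, 0.64, 1],
    [-0.12, 0.85, 0, 0, 0, 0.76, 1],
    [-0.15, 0.95, 0, 0, 0, 0.76, 1],
    [-0.162, 1, 0, 0, 0, 0.76, 1],
    [-0.162, 1, 0, 0, 0, 0.76, 1],
  ],
)

```text
t: 6.52
position: [0.5331, 0.2756, 0.2939]
eef_rot: [-3.141, 0.001, 1.221]
contact_force: [1.0, -0.3, -3.1]
finger_gap: 0.09
grasp_force: 58.8
```

```bash
python3 - <<'E'
from h import *
im,c,T=wrist();top=read_camera('top')
print(readout.observe()['position'],readout.observe()['eef_rot'])
def blob(im,f):
    h=cv2.cvtColor(im,cv2.COLOR_BGR2HSV);print(h[250,150]) if f==0 else 0
for cam in ['wrist','top','scene']:
    if cam=='scene': read_camera('scene')
    for n in ['coaster','pot']:
        for o in models.place_of(cam,n)[:3]:
            z=.0; P=wz(c,T,o['location'],z) if cam=='wrist' else at_z(cam,o['location'],z)
            print(cam,n,round(o['conf'],2),np.round(o['location']),np.round(P,3))
cv2.imwrite('pics/w2.png',im)
E
```

```text
[0.53361316 0.27456731 0.29436159] [-3.14119575e+00  7.08594801e-04  1.21949430e+00]
wrist coaster 0.84 [150. 278.] [0.541 0.305 0.   ]
wrist pot 0.78 [211. 281.] [0.516 0.225 0.   ]
wrist pot 0.71 [317. 475.] [ 0.785 -0.092 -0.   ]
wrist pot 0.59 [235. 385.] [0.647 0.138 0.   ]
top coaster 0.58 [246. 155.] [0.539 0.307 0.   ]
top pot 0.93 [242. 349.] [ 0.559 -0.19   0.   ]
top pot 0.81 [249. 217.] [0.533 0.148 0.   ]
top pot 0.72 [249. 145.] [0.529 0.333 0.   ]
scene coaster 0.82 [195. 343.] [0.535 0.312 0.   ]
scene coaster 0.48 [322. 223.] [ 0.658 -0.262  0.   ]
scene pot 0.91 [218. 302.] [0.523 0.137 0.   ]
scene pot 0.89 [283. 217.] [ 0.554 -0.196  0.   ]
scene pot 0.82 [240. 336.] [0.658 0.128 0.   ]
```

View pics/w2.png

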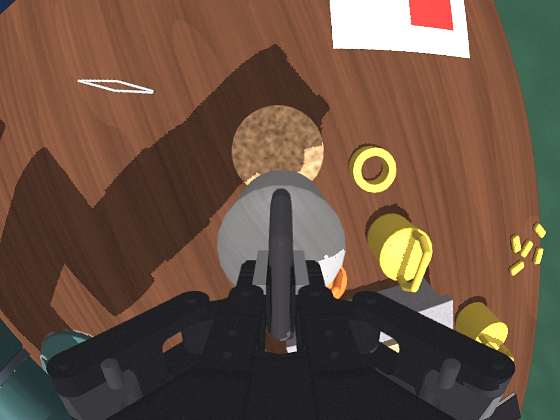

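The pot hangs upright in the grip, with the coaster just ahead at (145,278). I move over it and lower.

Request:
carry_out(
  deltas=[
    [0.012, 0.108, 0, 0, 0, 0, 1],
    [0.012, 0.108, -0.15, 0, 0, 0, 1],
    [0.012, 0.108, -0.3, 0, 0, 0, 1],
    [0.012, 0.108, -0.42, 0, 0, 0, 1],
    [0.012, 0.108, -0.52, 0, 0, 0, 1],
    [0.012, 0.108, -0.58, 0, 0, 0, 1],
    [0.012, 0.108, -0.605, 0, 0, 0, 1],
    [0.012, 0.108, -0.615, 0, 0, 0, 1],
    [0.012, 0.108, -0.615, 0, 0, 0, 1],
  ],
)

```text
t: 8.1
position: [0.5374, 0.3078, 0.1109]
eef_rot: [3.141, -0.001, 1.22]
contact_force: [0.5, 0.2, -2.3]
finger_gap: 0.091
grasp_force: 58.7
```

Still hanging on the arm (−2.3 N), so lower a bit further.

Request:
carry_out(
  deltas=[
    [0, 0, -0.004, 0, 0, 0, 1],
    [0, 0, -0.008, 0, 0, 0, 1],
    [0, 0, -0.01, 0, 0, 0, 1],
    [0, 0, -0.01, 0, 0, 0, 1],
  ],
)

```text
t: 8.6
position: [0.5373, 0.3078, 0.1076]
eef_rot: [3.141, -0.0, 1.22]
contact_force: [0.7, -0.5, -1.1]
finger_gap: 0.093
grasp_force: 59.0
```

Request:
carry_out(
  deltas=[
    [0, 0, -0.003, 0, 0, 0, 1],
    [0, 0, -0.005, 0, 0, 0, 1],
    [0, 0, -0.005, 0, 0, 0, 1],
  ],
)

```text
t: 8.98
position: [0.5383, 0.3078, 0.1073]
eef_rot: [3.139, -0.002, 1.22]
contact_force: [2.7, -3.3, 10.9]
finger_gap: 0.089
grasp_force: 60.4
```

Request:
carry_out(
  deltas=[
    [0, 0, 0.002, 0, 0, 0, 0],
    [0, 0, 0.002, 0, 0, 0, -0.3],
    [0, 0, 0.002, 0, 0, 0, -1],
    [0, 0, 0.002, 0, 0, 0, -1],
    [0, 0, 0.002, 0, 0, 0, -1],
    [0, 0, 0.002, 0, 0, 0, -1],
    [0, 0, 0.2, 0, 0, 0, -1],
    [0, 0, 0.4, 0, 0, 0, -1],
    [0, 0, 0.6, 0, 0, 0, -1],
    [0, 0, 0.65, 0, 0, 0, -1],
  ],
)

```text
t: 10.22
position: [0.5378, 0.308, 0.3048]
eef_rot: [3.138, -0.004, 1.22]
contact_force: [-0.4, 0.0, -1.1]
finger_gap: 1.0
grasp_force: 0.0
```

Request:
carry_out(
  deltas=[
    [0.1, -0.15, 0, 0, 0, 0, -1],
    [0.2, -0.33, 0, 0, 0, 0.1, -1],
    [0.3, -0.5, 0, 0, 0, 0.2, -1],
    [0.35, -0.7, 0, 0, 0, 0.28, -1],
    [0.35, -0.85, 0, 0, 0, 0.28, -1],
    [0.35, -1, 0, 0, 0, 0.28, 0.2],
    [0.35, -1, 0, 0, 0, 0.28, 0.2],
    [0.35, -1, 0, 0, 0, 0.28, 0.2],
  ],
)

```text
t: 11.22
position: [0.642, 0.0079, 0.3009]
eef_rot: [-3.141, -0.0, 1.513]
contact_force: [-0.9, 0.4, 0.3]
finger_gap: 0.402
grasp_force: 0.0
```

```bash
python3 - <<'E'
from h import *
im,c,T=wrist();top=read_camera('top');sc=read_camera('scene')
print(readout.observe()['position'],readout.observe()['eef_rot'])
for n,z in dict(board_cleat=.132,coaster=0,board_mark=.09).items():
    for o in models.place_of('wrist',n)[:3]: print(n,round(o['conf'],2),np.round(o['location']),np.round(wz(c,T,o['location'],z),4))
import pickle;pickle.dump((im,c,T),open('w3.pkl','wb'))
cv2.imwrite('pics/w3.png',np.vstack([cv2.resize(im,(800,600))[:360], np.hstack([cv2.resize(top[180:320,100:300],(400,240)),cv2.resize(sc[140:260,250:450],(400,240))])]))
E
```

```text
[0.6420455  0.00871438 0.30089363] [ 3.14158578e+00 -6.15711741e-05  1.51449703e+00]
board_cleat 0.6 [241. 289.] [ 0.6491 -0.043   0.132 ]
coaster 0.7 [220. 186.] [ 0.5002 -0.0537  0.    ]
board_mark 0.92 [224. 206.] [ 0.5547 -0.0334  0.09  ]
```

View pics/w3.png

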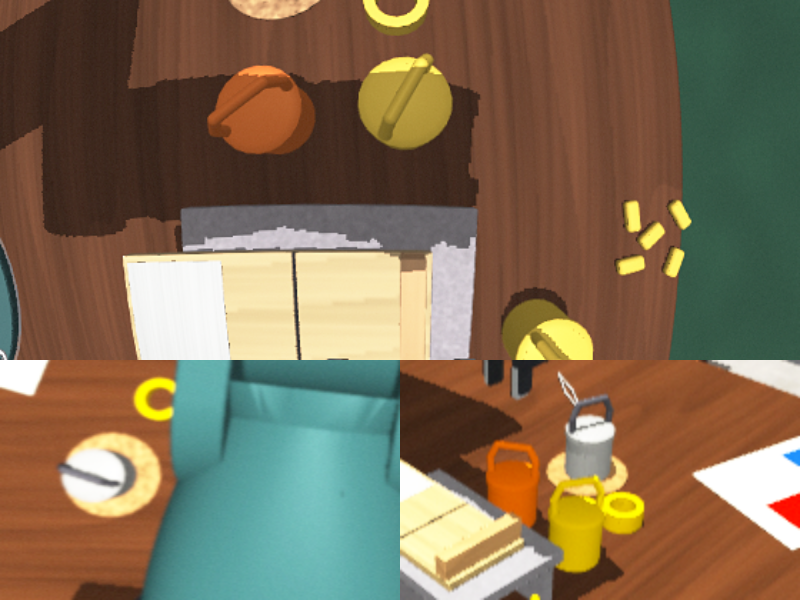

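The pot stands upright on the coaster (lid at about (248,148) in the top view). In the wrist view the cleat spans columns 401–427 (enlarged), the line is at column 295 and the riser's front-left corner is at (208,182).

```bash
python3 - <<'E'
from h import *
import pickle
im,c,T=pickle.load(open('w3.pkl','rb'))
k=560/800
print('cam',T[:3,3],'pot lid',at_z('top',[248,147.5],.084))
for n,r,q,z in [('cleatL',300,401,.132),('cleatR',300,427,.132),('cleatRtop',258,427,.132),('line',252,295,.102),('line2',355,299,.102),('frontcorner',208,182,.09),('backcorner',206,477,.09),('noseL',256,124,.102)]:
    print(n,np.round(wz(c,T,(r*k,q*k),z),4))
def wp(P):
    q=T[:3,:3].T@(np.array(P)-T[:3,3]);th=np.arctan2(np.hypot(q[0],q[1]),q[2]);u=q[:2]/np.hypot(*q[:2])*th*c['fx'];return np.array([u[1]+c['cy'],u[0]+c['cx']])
g=cv2.cvtColor(im,cv2.COLOR_BGR2HSV)
for r in (190,215,240): print(r,[tuple(map(int,g[r,x])) for x in range(274,308,2)])
cv2.imwrite('pics/w4.png',cv2.resize(im[130:330,80:350],None,fx=2.9,fy=2.9,interpolation=cv2.INTER_CUBIC))
E
```

```text
cam [0.64695361 0.07670669 0.44276622] pot lid [0.53376557 0.30097347 0.084     ]
cleatL [ 0.6424 -0.0094  0.132 ]
cleatR [ 0.6605 -0.0104  0.132 ]
cleatRtop [0.6618 0.0192 0.132 ]
line [0.5643 0.0245 0.102 ]
line2 [ 0.5575 -0.0587  0.102 ]
frontcorner [0.4682 0.0672 0.09  ]
backcorner [0.704  0.0499 0.09  ]
noseL [0.4111 0.0345 0.102 ]
190 [(23, 72, 249), (23, 71, 249), (23, 71, 250), (15, 109, 183), (14, 108, 230), (14, 110, 232), (15, 109, 234), (16, 105, 241), (21, 82, 255), (21, 84, 255), (21, 81, 255), (21, 80, 255), (18, 94, 236), (23, 71, 250), (14, 55, 204), (153, 11, 212), (162, 12, 212)]
215 [(22, 78, 245), (22, 78, 245), (22, 77, 244), (17, 100, 238), (20, 92, 250), (20, 87, 251), (20, 86, 251), (20, 86, 252), (20, 85, 251), (20, 86, 251), (21, 84, 252), (21, 84, 252), (18, 93, 219), (23, 80, 245), (139, 13, 210), (150, 10, 205), (153, 10, 219)]
240 [(23, 69, 251), (23, 68, 251), (23, 69, 251), (17, 97, 245), (20, 88, 250), (19, 89, 250), (19, 90, 250), (19, 88, 251), (20, 89, 250), (20, 87, 251), (20, 82, 252), (19, 90, 250), (23, 69, 250), (21, 70, 247), (147, 12, 209), (150, 10, 214), (150, 7, 212)]
```

View pics/w4.png

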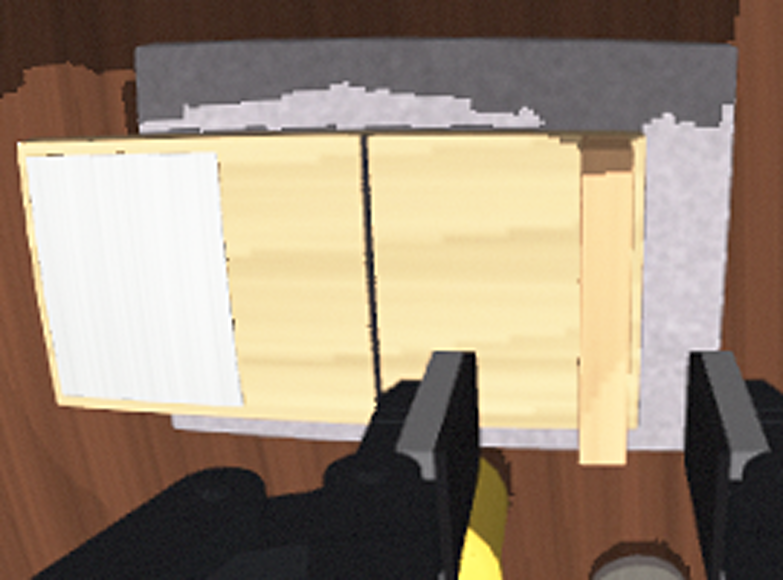

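Correcting for the edges I used, the cleat centre is about (0.6495, -0.042). The line-to-edge distance is about 100 mm in both views. Next I grip the cleat.

Request:
carry_out(
  deltas=[
    [0.025, -0.167, 0, 0, 0, 0, 0.2],
    [0.025, -0.167, -0.2, 0, 0, 0, 0.2],
    [0.025, -0.167, -0.4, 0, 0, 0, 0.2],
    [0.025, -0.167, -0.55, 0, 0, 0, 0.2],
    [0.025, -0.167, -0.62, 0, 0, 0, 0.2],
    [0.025, -0.167, -0.645, 0, 0, 0, 0.2],
    [0.025, -0.167, -0.645, 0, 0, 0, 0.2],
  ],
)

```text
t: 12.4
position: [0.6497, -0.0422, 0.1077]
eef_rot: [3.141, 0.0, 1.514]
contact_force: [-0.2, -0.6, 0.3]
finger_gap: 0.402
grasp_force: 0.0
```

Request:
carry_out(
  deltas=[
    [0, 0, 0, 0, 0, 0, 0.5],
    [0, 0, 0, 0, 0, 0, 0.7],
    [0, 0, 0, 0, 0, 0, 1],
    [0, 0, 0, 0, 0, 0, 1],
    [0, 0, 0, 0, 0, 0, 1],
  ],
)

```text
t: 13.02
position: [0.6501, -0.0424, 0.1087]
eef_rot: [3.14, 0.0, 1.513]
contact_force: [-1.6, 0.8, 5.7]
finger_gap: 0.199
grasp_force: 59.6
```

Request:
carry_out(
  deltas=[
    [-0.02, 0.002, 0, 0, 0, 0, 1],
    [-0.06, 0.005, 0, 0, 0, -0.005, 1],
    [-0.1, 0.008, 0, 0, 0, -0.01, 1],
    [-0.14, 0.011, 0, 0, 0, -0.015, 1],
    [-0.18, 0.014, 0, 0, 0, -0.02, 1],
    [-0.22, 0.018, 0, 0, 0, -0.02, 1],
    [-0.26, 0.021, 0, 0, 0, -0.02, 1],
    [-0.283, 0.023, 0, 0, 0, -0.02, 1],
    [-0.283, 0.023, 0, 0, 0, -0.02, 1],
  ],
)

```text
t: 14.15
position: [0.5648, -0.0356, 0.1087]
eef_rot: [3.14, 0.0, 1.492]
contact_force: [-2.7, -1.0, 12.2]
finger_gap: 0.197
grasp_force: 60.4
```

```bash
python3 - <<'E'
from h import *
im,c,T=wrist();top=read_camera('top');sc=read_camera('scene')
s=readout.observe();print(s['position'],s['eef_rot'],s['contact_force'])
for cam in ['scene','top','wrist']:
  for n in ['board_mark','riser_edge']:
    for o in models.place_of(cam,n)[:2]:
        P=wz(c,T,o['location'],.09) if cam=='wrist' else at_z(cam,o['location'],.09);print(cam,n,round(o['conf'],2),np.round(o['location']),np.round(P,4))
import pickle;pickle.dump((im,c,T,top,sc),open('w5.pkl','wb'))
cv2.imwrite('pics/w5.png',np.vstack([cv2.resize(im[150:330,60:330],(800,400),interpolation=cv2.INTER_CUBIC), np.hstack([cv2.resize(top[220:320,230:330],(400,200)),cv2.resize(sc[150:290,190:340],(400,200))])]))
E
```

```text
[ 0.56475174 -0.03564367  0.10865551] [3.14014120e+00 4.36512335e-04 1.49226207e+00] [-3.96800868  0.27017173 13.18594008]
scene board_mark 0.65 [212. 245.] [ 0.478  -0.0336  0.09  ]
scene riser_edge 0.24 [194. 341.] [0.6066 0.2041 0.09  ]
top riser_edge 0.19 [248. 157.] [0.5336 0.2778 0.09  ]
wrist board_mark 0.7 [250. 125.] [ 0.4764 -0.028   0.09  ]
```

View pics/w5.png

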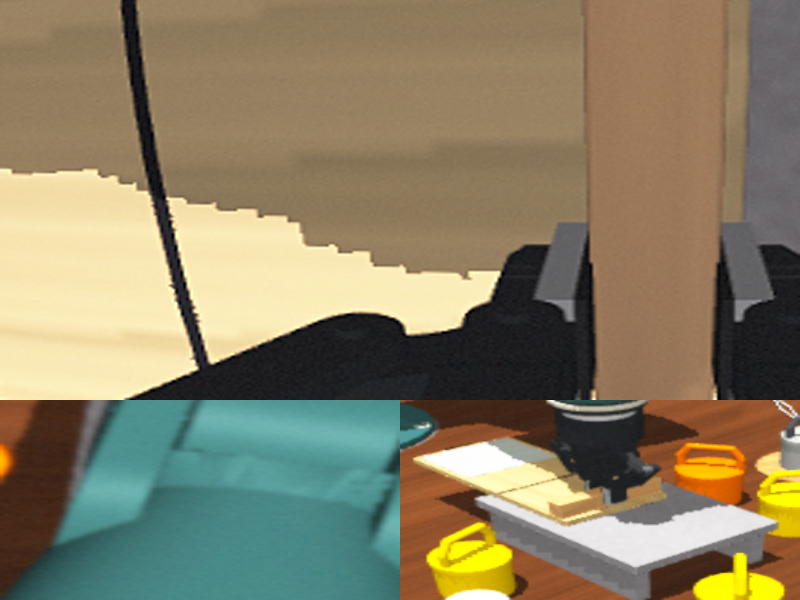

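The board has slid, with the cleat firmly held. I need the front corner and the line together to get the remaining distance.

```bash
python3 - <<'E'
from h import *
import pickle
im,c,T,top,sc=pickle.load(open('w5.pkl','rb'))
a=cv2.resize(im[90:190,70:230],(800,500)[:2] if 0 else (640,400),interpolation=cv2.INTER_CUBIC)
b=cv2.resize(sc[180:230,215:295],(640,200*2),interpolation=cv2.INTER_CUBIC)[:,:]
b=cv2.resize(sc[185:210,215:285],(640,190),interpolation=cv2.INTER_CUBIC)
a=cv2.convertScaleAbs(a,alpha=1.5,beta=20)
cv2.imwrite('pics/w6.png',np.vstack([a,b]))
E
```

```text
(no output)
```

View pics/w6.png

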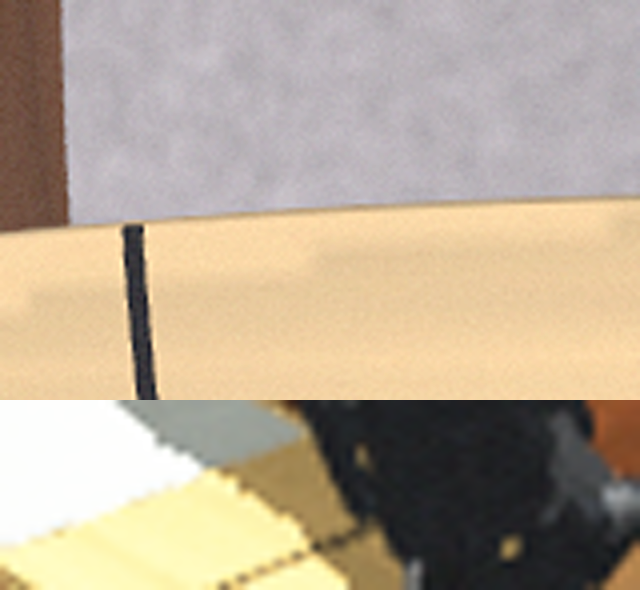

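The line's left end is at (228,133) in the crop. The riser front edge meets the board at (222,69) and runs up through (20,61).

```bash
python3 - <<'E'
from h import *
import pickle
im,c,T,top,sc=pickle.load(open('w5.pkl','rb'))
f=lambda r,q,z: wz(c,T,(90+(r+.5)/4-.5,70+(q+.5)/4-.5),z)[:2]
l=f(228,133,.102);l2=f(395,148,.102);e=f(220,69,.09);e2=f(20,61,.09)
print(l,l2,e,e2)
for a in (-.08,-.075,-.085): u=np.array([np.cos(a),np.sin(a)]);print(a,(l-e)@u,(l2-e)@u,(e2-e)@u)
# subpixel column profiles
g=cv2.cvtColor(im,cv2.COLOR_BGR2GRAY).astype(int)
for r in (135,142,150,156,165): print(r,g[r,80:112])
E
```

```text
[0.48149174 0.03216362] [0.47979298 0.01064464] [0.46361761 0.03482722] [0.46589389 0.06285328]
-0.08 0.01802982479730464 0.01805618760709169 2.930822407759678e-05
-0.075 0.018023466038962276 0.017941899435888357 0.0001698989113035577
-0.085 0.018035732810966116 0.01817002437454527 -0.00011128319585243908
135 [ 41  39  46  45  47  43  49 104 115 116 113 109 110 111 112 115 114 116
 113 112 109 110 111 112 112 113 113 110 115 110 111 110]
142 [ 45  41  42  40  48  44  43  92 110 110 109 107 111 109 112 110 113 111
 112 114 109 111 111 110 108 108 110 110 111 110 112 112]
150 [137 134 137 133 134 134 134 135 134 132 135 134 135 135 132 135 134 134
 132 136 125  23  19  21  21  41 120 133 134 132 134 134]
156 [130 134 133 134 131 132 134 135 135 134 134 133 133 131 134 135 134 131
 135 135 143  29  23  25  24  21  90 140 133 132 134 133]
165 [123 121 120 122 122 122 121 122 120 123 124 122 123 120 124 121 122 121
 123 125 125 129  19  24  21  19  15 128 126 124 124 123]
```

Edge and line are parallel, with 18.0 mm left to go.

Request:
carry_out(
  deltas=[
    [-0.015, 0.001, 0, 0, 0, 0, 1],
    [-0.03, 0.002, 0, 0, 0, 0, 1],
    [-0.045, 0.004, 0, 0, 0, 0, 1],
    [-0.06, 0.005, 0, 0, 0, 0, 1],
    [-0.06, 0.005, 0, 0, 0, 0, 1],
    [-0.06, 0.005, 0, 0, 0, 0, 1],
    [-0.06, 0.005, 0, 0, 0, 0, 1],
  ],
)

```text
t: 15.48
position: [0.5475, -0.0343, 0.1087]
eef_rot: [3.139, 0.0, 1.492]
contact_force: [0.1, -0.1, 10.9]
finger_gap: 0.196
grasp_force: 60.1
```

```bash
python3 - <<'E'
from h import *
im,c,T=wrist();sc=read_camera('scene')
s=readout.observe();print(s['position'],s['eef_rot'],s['contact_force'],s['grasp_force'],s['t'])
g=cv2.cvtColor(im,cv2.COLOR_BGR2GRAY)
a=cv2.resize(im[90:190,40:200],(640,400),interpolation=cv2.INTER_CUBIC)
b=cv2.resize(sc[100:300,160:416],(640,200*2)[:2] if 0 else (256,200))
b=cv2.copyMakeBorder(b,0,0,0,384,cv2.BORDER_CONSTANT)
cv2.imwrite('pics/w7.png',np.vstack([cv2.convertScaleAbs(a,alpha=1.5,beta=20),b]))
import pickle;pickle.dump((im,c,T),open('w7.pkl','wb'))
E
```

```text
[ 0.5475489  -0.03425186  0.10867522] [3.13883176e+00 4.74322861e-04 1.49229836e+00] [ 1.38892948 -1.09182089 10.12402756] 60.12246251106262 15.575
```

View pics/w7.png

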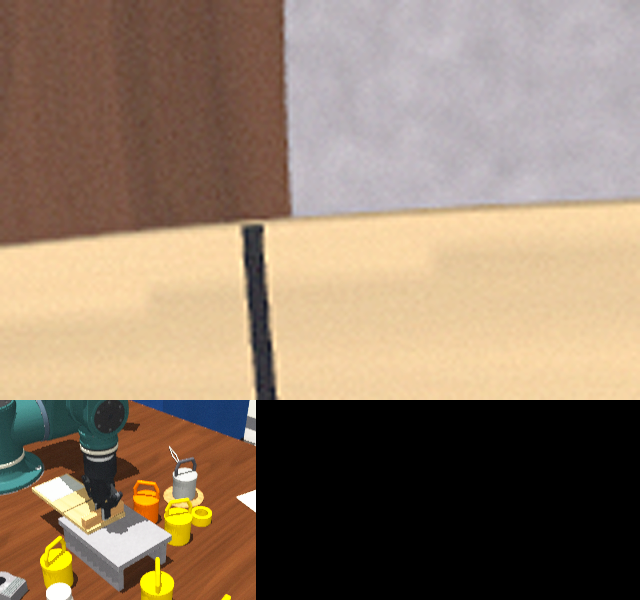

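The line's end is at (228,253) and the riser edge at (212,290), offset by parallax. The pot still stands on the coaster and the bystanders are in place.

```bash
python3 - <<'E'
from h import *
import pickle
im,c,T=pickle.load(open('w7.pkl','rb'))
f=lambda r,q,z: wz(c,T,(90+(r+.5)/4-.5,40+(q+.5)/4-.5),z)[:2]
l=f(228,253,.102);l2=f(395,266,.102);e=f(212,290,.09);e2=f(20,284,.09)
u=np.array([np.cos(-.08),np.sin(-.08)]);print(l,e,(l-e)@u,(l2-e)@u,(e2-e)@u)
E
```

```text
[0.46433471 0.03354125] [0.4634439  0.03472723] 0.0009827380391075925 0.0006964952824111772 0.00016103803531064597
```

```bash
python3 -c "
from h import *
print(manip.hand_in())"
```

```text
the job is handed in; nothing more can be done
None
```

I stood the pot on the coaster and let go of it, and slid the board out until its line measured about 1 mm from the riser's front edge. I handed the job in with the gripper still holding the board there; the hand-in returned no verdict.

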